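Slide the probe lance down the melting well's slanted guide tube and lock it

TASK

Take the temperature probe lance (the rod with the round collar, not the paddle stirrer) from the black rack and feed it, tip first and without forcing it, down through the slanted guide tube of the melting well until its collar sits against the tube's mouth. Then slide the keeper fork by its black knob all the way across behind the collar, and let go of everything. Leave the stirrer and the jar where they are.

Things in the scene. Friction and masses are not known exactly. Their poses are not given: they have to be found in the camera images.
- lance_handle (a point): Handle centre of the lance, a rigid 0.22 kg metal rod; y runs along it to the tip. From here along y, mm: 20 x 20 square handle -45 to +45, neck 14 dia. to +67, collar 40 dia. to +75, plain shaft 14 dia. to the tip at +255; centre of mass near +30. At the start it lies level in the rack, axis 50 mm above the bench, tip towards the well, z up.
- lance_tip (a point): Tip of the lance's shaft, on its axis; same axes as lance_handle.
- guide: Slanted steel guide tube on the well. Origin: centre of its upper mouth, 135 mm above the bench. y: down along the tube, 30 deg below level; x: level, to the keeper's side; z: square to the tube, upward. 110 mm long, bore 17 mm; the mouth flares from 32 mm (40 outside) to the bore over 18 mm. Home: collar on the mouth, tip at y = 180 mm. Friction holds the lance: push it all the way.
- keeper (a joint): Slide of the keeper fork, m: 0 fully open, 0.055 closed on its stop; starts at 0 to 0.010. Closes along the guide's -x, about 2 N, stays where left. A 6 mm dark plate square to the tube at guide y -13 to -19 mm (uphill of the mouth), reaching 22 mm above and below the tube axis; its 24 mm slot goes round the neck behind the collar. A lance not home blocks it.
- knob_mid (a point): Middle of the keeper's upright black knob: a pin 16 mm in diameter along the guide's z, from 20 mm below (the keeper's foot) to 20 mm above this point. In the guide frame it is at y = -16, z = +28 mm, and x = 100 mm open, 45 mm closed. Push it with shut fingers from its outer (+x) side, or pinch it. Axes parallel to the guide's.
- well: Melting well, fixed: open empty steel pan 165 x 265 mm, rim 77 mm high, on a base 210 x 360 mm. Origin on the bench straight below the guide's mouth; x and y are the level directions of the guide's x and y; the pan's middle is at y = 185 mm.
- rack: Black plastic rack, fixed, base 170 x 270 mm, origin under its centre. Two places along y at x = -48 and +48 mm: lance in one, stirrer in the other, either way round, handle centres at y = -75 mm. Each rod lies in two open-topped slots, walls to 53 mm high, 12 mm thick: at y = +100 (shaft) and -111 (end of handle). The rest of the handle is free below. Lift straight up.
- stirrer_handle (a point): Centre of the paddle stirrer's handle: same handle and 14 mm rod as the lance, but no collar, and a flat blade 40 x 60 mm at its end. Leave it alone.
- jar: Amber jar 50 mm wide, 80 high; origin under its centre. Leave alone.

How it is judged (in metres and radians):
On the way, in this order (a step that is already met when the one before it is completed fails the run):
1. the lance is fed down the guide tube until its collar is within 5 mm of the mouth, the keeper still open (y of lance_tip in the frame of guide above 0.175 m and x of lance_tip in the frame of guide between -0.012 and 0.012 m and z of lance_tip in the frame of guide between -0.012 and 0.012 m and angle between the y axis of lance_handle and the y axis of guide, either way round below 0.08 rad and value of joint keeper below 0.02 m), for 0.1 s.
2. the keeper fork is slid across behind the collar (value of joint keeper above 0.049 m), for 0.2 s.
At the end, for the whole second after the job is handed in: The lance lies in the guide tube, collar within 5 mm of the mouth (tip more than 175 mm along the tube, within 12 mm of its axis, lance within 0.08 rad of the tube), at rest and released; the keeper is closed to within 6 mm of its stop (joint above 0.049) (y of lance_tip in the frame of guide above 0.175 m and x of lance_tip in the frame of guide between -0.012 and 0.012 m and z of lance_tip in the frame of guide between -0.012 and 0.012 m and angle between the y axis of lance_handle and the y axis of guide, either way round below 0.08 rad and value of joint keeper above 0.049 m and linear speed of lance below 0.02 m/s); the robot touches nothing.
It fails at once if the stirrer or the jar is moved more than 40 mm (distance of any of stirrer_handle, jar from where it was at the start of the episode above 0.04 m).
It fails at once if the lance is forced: more than 60 N between it and the guide tube (contact force between lance and guide above 60 N).
It also fails if it takes over 61 s, if anything falls off the work surface, if the arm or the gripper's body presses on something with over 40 N, if the wrist force passes 120 N, or if a joint passes its speed limit or range.

ROBOT

A 6-joint arm with a two-finger parallel gripper is mounted at the origin on the work surface. World frame = base frame: x ahead of the robot, y to its left, z up, the work surface at z = 0. Lengths are in m, angles in degrees, forces in N, time in s.
With the tool pointing down it reaches from about 0.3 to 0.775 m from the base axis. Payload 14.6 kg.
Tool frame: the origin (TCP) lies on the centre line of the jaws, within the pads' length; the fingertips stand 25 mm ahead of it and the grasp point (between the pads) lies 6 mm ahead of it; z points along the fingers, y is the direction in which the jaws open and shut (so a half turn about z gives the same grasp; the last joint's range is limited). The gripper opens to 94 mm and grips with 3 to 60 N. Pads are 16 mm wide; open, the fingers measure 119 mm over their backs; the gripper's body (75 mm by 177 mm) begins 78 mm behind the grasp point.
Start: joints at [-77.04, 17.183, 87.147, -0, 75.671, -3.816], TCP at [0.159, -0.527, 0.23] pointing down, gripper open.
Joint ranges: [-173.82, 173.82], [-45.26, 126.66], [13.44, 144.39], [-59.66, 239.66], [0, 175.72], [-146.38, 146.38]. Speed limits (degrees/s): [127.2, 127.2, 147.25, 180, 180, 180].

INTERFACE

Orientations are given as a 3x3 rotation matrix whose columns are the frame's x, y, z axes.
In Python, from plant import manip gives the robot as it stands. The module is installed in compiled form; this text tells all that it offers.
- The arm moves only by the shell command python3 -m creep 'ROWS' [FORCE]. ROWS is JSON, a list of rows, each an object with "offset": the shift along the tool's x, y, z in m, a list of three; "angular": the turn, a rotation vector about the tool's x, y, z in rad, a list of three; "claw": the opening, from 0 (shut) to 1 (fully open). In form: [{"offset": [tx, ty, tz], "angular": [ax, ay, az], "claw": claw}, ...]. A call has 1 to 8 rows; each row shifts and turns the commanded pose from where the row before left it, along the tool's axes as they then stand; what a row does not reach is not made up. A row lasts 1/8 s, in which the tool goes at most 62.5 mm and 10.7 degrees, less where a joint would pass 70% of its speed; a pose out of reach is approached as far as the arm can. A call with a gripper value outside its range is refused whole. The fingers move at their own pace and stop on an object; FORCE is the grip in N (left out, the last holds). Time passes only in rows, so rows that do not move let the fingers close. It gives the time, the measured TCP pose, the force and the opening at its end, in the units of the state.
- manip.read_state(): the state, without advancing time (a new reading comes with each control period).
- manip.camera(name): name is "scene" or "top" or "wrist"; returns a dict with "img" (384x512x3 uint8, red, green, blue), "fx", "fy", "cx", "cy" (pixels), "T" (4x4, takes a point from camera to world coordinates). Camera axes: x right, y down, z forward; pixel columns grow to the right and rows downward; lengths in m; the calibration is good to about 2 mm. A picture is of the moment at which its call begins. There is no depth.
- manip.close_job(): hands the job in, once; it reports no verdict.
The state is a dict: "time_s": time; "joint_positions": joint angles; "joint_velocities": joint speeds; "effort": joint torques, N m; "ee_pos": TCP position; "ee_rot": TCP orientation; "ft_force": force on the tool from outside, world axes, zero at the start; "wrist_torque": the same for the moment, N m; "opening": finger opening in m.
Only numpy, scipy, OpenCV 4.12 (cv2) and the standard library are available. Lean on these libraries where they do the work, as an engineer would, in place of code of your own. Each camera call takes 0.05 s, during which the arm holds its last target.

## Working session

There is one attempt and no reset: what is moved stays moved. The work goes in short steps, Python scripts to look and compute and a shell command to move; the robot and the scene stay as the last step left them, time stands still between calls to the robot, and variables do not carry over. Pictures are saved under pics/ and viewed, and the job is handed in when it is done.

```bash
mkdir -p pics; ls; python3 - <<'E'
from plant import manip
import cv2
s=manip.read_state();print(s)
for n in ["scene","top","wrist"]:
    c=manip.camera(n);cv2.imwrite(f"pics/{n}0.png",c["img"][:,:,::-1]);print(n,c["fx"],c["fy"],c["cx"],c["cy"],c["T"].round(4).tolist())
E
```

```text
pics
{'time_s': 0.0, 'joint_positions': array([-7.70401669e+01,  1.72153626e+01,  8.71814101e+01, -6.01249031e-04,
        7.56704969e+01, -3.81665068e+00]), 'joint_velocities': array([0.05545095, 0.05240896, 0.03780654, 0.0998736 , 0.12471257,
       0.06289266]), 'effort': array([-1.57579752e-04, -5.31801081e+01, -3.52733588e+01,  7.08321878e-02,
        2.44654709e-02, -7.31837417e-05]), 'ee_pos': array([ 0.15868467, -0.5263574 ,  0.22988067]), 'ee_rot': array([[ 9.57437304e-01,  2.88641187e-01, -2.73215996e-04],
       [ 2.88641308e-01, -9.57436625e-01,  1.14188961e-03],
       [ 6.80093727e-05, -1.17214914e-03, -9.99999311e-01]]), 'ft_force': array([-0.84712458, -0.27471791,  0.52872125]), 'wrist_torque': array([0.03533288, 0.01776752, 0.01338342]), 'opening': 0.09410125037998467}
scene 419.548648457641 419.548648457641 254.15807496703403 192.43892097742608 [[-0.1658, 0.5246, -0.8351, 1.169], [0.9861, 0.0767, -0.1477, 0.0112], [-0.0134, -0.8479, -0.53, 0.5277], [0.0, 0.0, 0.0, 1.0]]
top 396.2206677910523 396.2206677910523 252.61504436790307 187.19734438484434 [[-0.0146, -0.9969, 0.0775, 0.4578], [-0.9998, 0.0137, -0.0123, -0.0805], [0.0112, -0.0777, -0.9969, 0.8219], [0.0, 0.0, 0.0, 1.0]]
wrist 291.20414943344286 291.20414943344286 253.30762946068972 192.65343154178314 [[0.2879, -0.9168, -0.2766, 0.2391], [-0.9576, -0.2762, -0.0813, -0.5008], [-0.0018, 0.2883, -0.9576, 0.3836], [0.0, 0.0, 0.0, 1.0]]
```

View pics/scene0.png

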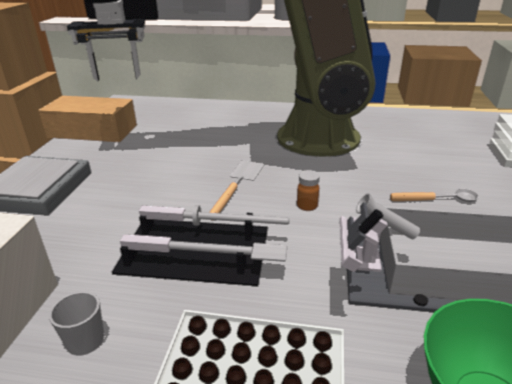

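View pics/top0.png

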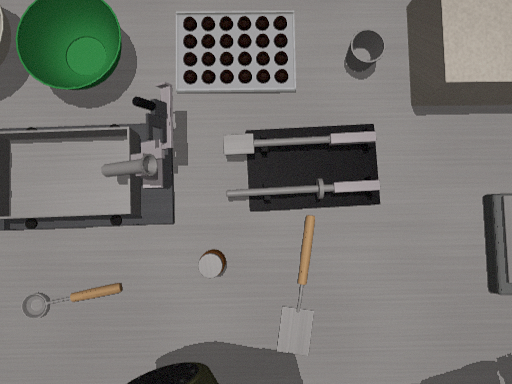

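View pics/wrist0.png

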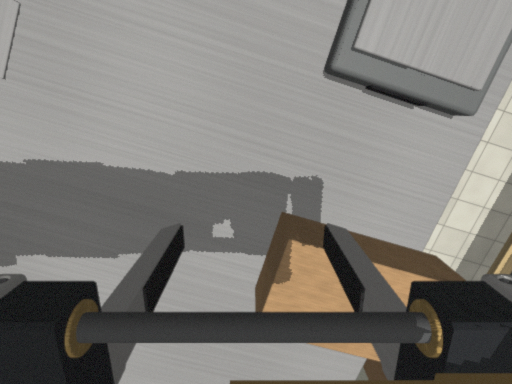

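Top view: the lance (collar at (320,188)) lies with its tip to the left, towards the well. The guide mouth is near (152,165) and the knob near (145,103). I'll zoom in to measure these.

```bash
python3 - <<'E'
import cv2
t=cv2.imread("pics/top0.png");s=cv2.imread("pics/scene0.png")
def z(im,x0,y0,w,h,k,n): cv2.imwrite("pics/"+n,cv2.resize(im[y0:y0+h,x0:x0+w],None,fx=k,fy=k,interpolation=cv2.INTER_CUBIC))
z(t,215,115,180,110,4,"tl.png");z(t,90,75,110,155,3.8,"tg.png");z(s,110,190,190,95,4,"sl.png");z(s,330,180,110,140,4,"sg.png")
E
```

```text
(no output)
```

View pics/tl.png

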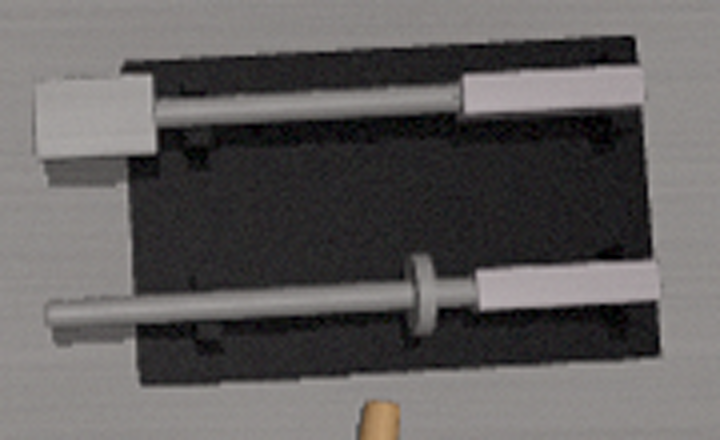

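View pics/tg.png

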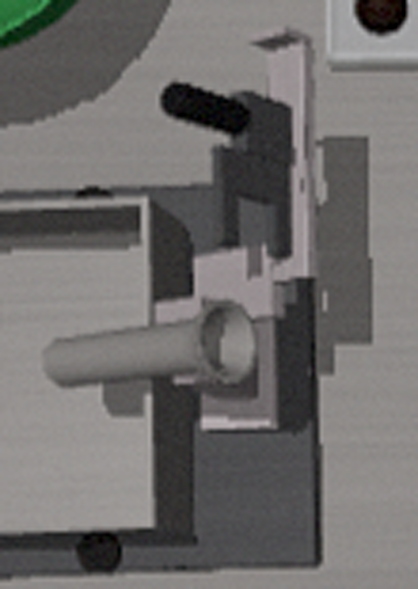

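View pics/sl.png

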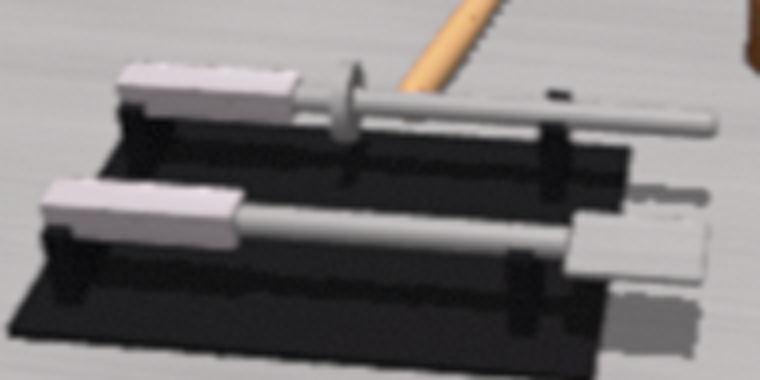

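View pics/sg.png

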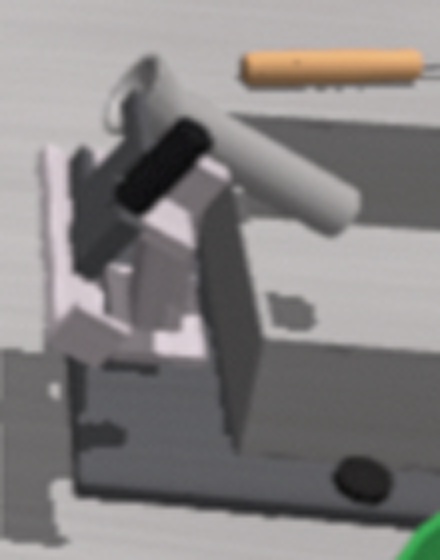

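```bash
cat > h.py <<'E'
import numpy as np, cv2
class Cam: pass
def ray(c,p):
    d=np.array([(p[0]-c["cx"])/c["fx"],(p[1]-c["cy"])/c["fy"],1.]);d=c["T"][:3,:3]@d
    return c["T"][:3,3],d/np.linalg.norm(d)
def tri(rs):
    A=0;b=0
    for o,d in rs:
        P=np.eye(3)-np.outer(d,d);A=A+P;b=b+P@o
    x=np.linalg.solve(A,b)
    return x,[np.linalg.norm((np.eye(3)-np.outer(d,d))@(x-o)) for o,d in rs]
def plane(c,p,z):
    o,d=ray(c,p);return o+d*(z-o[2])/d[2]
def proj(c,X):
    T=np.linalg.inv(c["T"]);q=T[:3,:3]@X+T[:3,3];return np.array([c["fx"]*q[0]/q[2]+c["cx"],c["fy"]*q[1]/q[2]+c["cy"]])
def uz(p,x0,y0,k): return ((p[0]+.5)/k-.5+x0,(p[1]+.5)/k-.5+y0)
E
python3 - <<'E'
from plant import manip
from h import *
import pickle
C={n:manip.camera(n) for n in ("top","scene")}
pickle.dump(C,open("c0.pkl","wb"))
np.set_printoptions(precision=4,suppress=True)
L=lambda p:uz(p,215,115,4); G=lambda p:uz(p,90,75,3.8); S=lambda p:uz(p,110,190,4); K=lambda p:uz(p,330,180,4)
for n,a,b in [("tip",L((47,314)),S((714,124))),("collar",L((424,294)),S((348,102))),("hfar",L((658,280)),S((122,88))),("hnear",L((478,292)),S((297,98))),
 ("mouth",G((228,343)),K((133,95))),("exit",G((62,362)),K((343,213))),("ktop",G((172,100)),K((197,133))),("kbot",G((238,118)),K((133,197)))]:
    x,e=tri([ray(C["top"],a),ray(C["scene"],b)]);print(n,x,np.round(e,4), plane(C["top"],a,0.05))
E
```

```text
tip [ 0.5071 -0.0392  0.0492] [0.0006 0.0006] [ 0.507  -0.0387  0.05  ]
collar [ 0.5141 -0.2226  0.0483] [0.0009 0.0009] [ 0.5142 -0.2231  0.05  ]
hfar [ 0.5195 -0.3385  0.0486] [0.0002 0.0002] [ 0.5195 -0.3383  0.05  ]
hnear [ 0.5147 -0.2489  0.0484] [0.001 0.001] [ 0.5148 -0.2496  0.05  ]
mouth [0.5531 0.09   0.132 ] [0.0006 0.0006] [0.5644 0.1109 0.05  ]
exit [0.552  0.1851 0.0791] [0.0003 0.0003] [0.5557 0.1959 0.05  ]
ktop [0.6523 0.1019 0.1819] [0.001 0.001] [0.6925 0.1407 0.05  ]
kbot [0.653  0.082  0.1513] [0.0002 0.0002] [0.6825 0.1064 0.05  ]
```

Triangulation agrees with the given sizes: tip to handle end is 299.6 mm, the axis is about 49 mm high, the mouth is about 132 mm high, and the knob sits 100 mm to the side. The keeper is therefore near 0. Next I compute the approach.

```bash
cat >> h.py <<'E'
from scipy.spatial.transform import Rotation as R
def delta(s,pos,rot=None):
    Rt=np.array(s["ee_rot"]);d=Rt.T@(np.array(pos)-s["ee_pos"])
    print("shift tool",d.round(4),"norm",np.linalg.norm(d).round(4))
    if rot is not None: print("turn tool (rad)",R.from_matrix(Rt.T@rot).as_rotvec().round(4),"deg",np.degrees(R.from_matrix(Rt.T@rot).magnitude()).round(2))
def toolrot(yaw,pitch):
    "tool x along heading yaw(deg), tilted down by pitch; tool z downwards"
    y,p=np.radians([yaw,pitch]);x=np.array([np.cos(y)*np.cos(p),np.sin(y)*np.cos(p),-np.sin(p)])
    yy=np.array([np.sin(y),-np.cos(y),0]);return np.column_stack([x,yy,np.cross(x,yy)])
E
python3 - <<'E'
from plant import manip
from h import *
s=manip.read_state();Rt=toolrot(92.37,0);print(Rt)
delta(s,[0.5177,-0.2935,0.15],Rt)
E
```

```text
[[-0.04135251  0.99914462  0.        ]
 [ 0.99914462  0.04135251  0.        ]
 [-0.          0.         -1.        ]]
shift tool [ 0.411  -0.1194  0.0803] norm 0.4354
turn tool (rad) [-4.0000e-04 -4.0000e-04 -1.3194e+00] deg 75.6
```

```bash
python3 -m creep '[{"offset":[0.0514,-0.0149,0.007],"angular":[0,0,0],"claw":0.7},{"offset":[0.0514,-0.0149,0.007],"angular":[0,0,0],"claw":0.7},{"offset":[0.0514,-0.0149,0.007],"angular":[0,0,0],"claw":0.7},{"offset":[0.0514,-0.0149,0.007],"angular":[0,0,0],"claw":0.7},{"offset":[0.0514,-0.0149,0.007],"angular":[0,0,0],"claw":0.7},{"offset":[0.0514,-0.0149,0.007],"angular":[0,0,0],"claw":0.7},{"offset":[0.0514,-0.0149,0.007],"angular":[0,0,0],"claw":0.7},{"offset":[0.0514,-0.0149,0.007],"angular":[0,0,0],"claw":0.7}]' 40
python3 -m creep '[{"offset":[0,0,0],"angular":[0,0,-0.165],"claw":0.7},{"offset":[0,0,0],"angular":[0,0,-0.165],"claw":0.7},{"offset":[0,0,0],"angular":[0,0,-0.165],"claw":0.7},{"offset":[0,0,0],"angular":[0,0,-0.165],"claw":0.7},{"offset":[0,0,0],"angular":[0,0,-0.165],"claw":0.7},{"offset":[0,0,0],"angular":[0,0,-0.165],"claw":0.7},{"offset":[0,0,0],"angular":[0,0,-0.165],"claw":0.7},{"offset":[0,0,0],"angular":[0,0,-0.165],"claw":0.7}]' 40
python3 - <<'E'
from plant import manip
from h import *
import pickle
c=manip.camera("wrist");pickle.dump(c,open("w1.pkl","wb"))
cv2.imwrite("pics/w1.png",c["img"][:,:,::-1])
s=manip.read_state();delta(s,[0.5177,-0.2935,0.056],toolrot(92.37,0));print(s["time_s"],s["ee_pos"],s["joint_positions"])
E
```

```text
time_s: 1.25
ee_pos: [0.5194, -0.2926, 0.1742]
ee_rot: [[0.957, 0.289, -0.0], [0.289, -0.957, -0.0], [-0.0, 0.0, -1.0]]
ft_force: [-0.8, 0.3, 0.8]
opening: 0.0655
time_s: 2.25
ee_pos: [0.518, -0.2937, 0.1743]
ee_rot: [[-0.047, 0.999, -0.0], [0.999, 0.047, 0.0], [0.0, -0.0, -1.0]]
ft_force: [-0.0, -0.4, 0.4]
opening: 0.0658
shift tool [ 0.0002 -0.0002  0.1183] norm 0.1183
turn tool (rad) [-0.0003 -0.0002  0.0143] deg 0.82
2.3 [ 0.51797112 -0.29374139  0.17428673] [-3.30806911e+01  2.57343198e+01  8.31317310e+01 -1.94937245e-03
  7.11529852e+01 -3.62694589e+01]
```

View pics/w1.png

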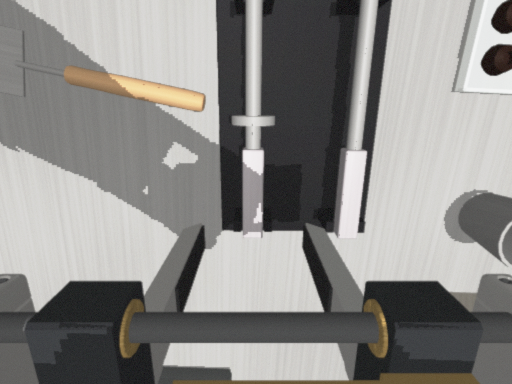

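The wrist view shows the lance vertical at column ~253, collar at (253,121) and handle from row 150 to 236. I'll cross-check this against the first measurement.

```bash
python3 - <<'E'
from h import *
import pickle
np.set_printoptions(precision=4,suppress=True)
w=pickle.load(open("w1.pkl","rb"));C=pickle.load(open("c0.pkl","rb"))
print("collar",plane(w,(253,121),.05),"hnear",plane(w,(253.5,150),.06),"hfar",plane(w,(253,236),.06))
L=lambda p:uz(p,215,115,4)
print(tri([ray(w,(253,121)),ray(C["top"],L((424,294)))]),tri([ray(w,(253.5,150)),ray(C["top"],L((478,290)))]))
E
```

```text
collar [ 0.5138 -0.222   0.05  ] hnear [ 0.5154 -0.2474  0.06  ] hfar [ 0.519  -0.3338  0.06  ]
(array([ 0.5137, -0.2217,  0.0577]), [np.float64(6.078843413157118e-05), np.float64(6.078843413156571e-05)]) (array([ 0.5153, -0.2478,  0.0579]), [np.float64(0.00014838508667463216), np.float64(0.00014838508667450406)])
```

```bash
python3 -m creep '[{"offset":[0,0,0.035],"angular":[0,0,0.014],"claw":0.7},{"offset":[0,0,0.035],"angular":[0,0,0],"claw":0.7},{"offset":[0,0,0.025],"angular":[0,0,0],"claw":0.7},{"offset":[0,0,0.015],"angular":[0,0,0],"claw":0.7},{"offset":[0,0,0.007],"angular":[0,0,0],"claw":0.7},{"offset":[0,0,0],"angular":[0,0,0],"claw":0.7}]' 40
python3 -m creep '[{"offset":[0,0,0],"angular":[0,0,0],"claw":0.1},{"offset":[0,0,0],"angular":[0,0,0],"claw":0.1},{"offset":[0,0,0],"angular":[0,0,0],"claw":0.1},{"offset":[0,0,0],"angular":[0,0,0],"claw":0.1},{"offset":[0,0,0],"angular":[0,0,0],"claw":0.1},{"offset":[0,0,0],"angular":[0,0,0],"claw":0.1}]' 40
```

```text
time_s: 3.05
ee_pos: [0.5182, -0.2939, 0.0577]
ee_rot: [[-0.027, 1.0, 0.0], [1.0, 0.027, -0.0], [-0.0, 0.0, -1.0]]
ft_force: [-0.4, 0.5, 0.1]
opening: 0.0659
time_s: 3.8
ee_pos: [0.518, -0.2938, 0.0575]
ee_rot: [[-0.028, 1.0, 0.0], [1.0, 0.028, -0.0], [-0.0, 0.0, -1.0]]
ft_force: [-0.7, 0.3, 1.7]
opening: 0.0199
```

```bash
python3 -m creep '[{"offset":[0,0,-0.01],"angular":[0,0,0],"claw":0},{"offset":[0,0,-0.02],"angular":[0,0,0],"claw":0},{"offset":[0,0,-0.03],"angular":[0,0,0],"claw":0},{"offset":[0,0,-0.03],"angular":[0,0,0],"claw":0},{"offset":[0,0,-0.03],"angular":[0,0,0],"claw":0},{"offset":[0,0,-0.03],"angular":[0,0,0],"claw":0},{"offset":[0,0,-0.03],"angular":[0,0,0],"claw":0},{"offset":[0,0,0],"angular":[0,0,0],"claw":0}]' 40
python3 - <<'E'
from plant import manip
import cv2
from h import *
for n in ("wrist","scene"): cv2.imwrite(f"pics/{n}2.png",manip.camera(n)["img"][:,:,::-1])
E
```

```text
time_s: 4.8
ee_pos: [0.5185, -0.2941, 0.2397]
ee_rot: [[-0.028, 1.0, 0.003], [1.0, 0.028, -0.002], [-0.002, 0.003, -1.0]]
ft_force: [0.0, -0.4, -3.3]
opening: 0.0199
```

View pics/wrist2.png

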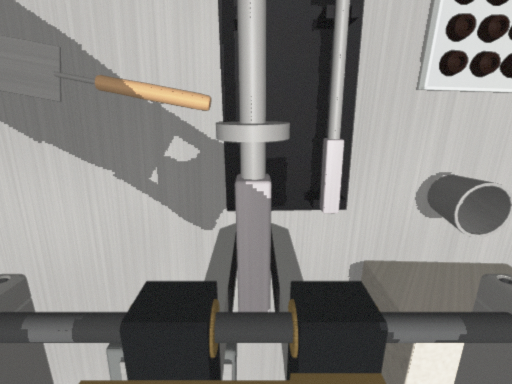

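View pics/scene2.png

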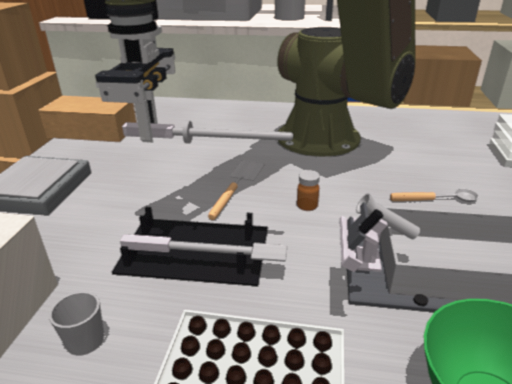

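```bash
python3 - <<'E'
from h import *
import pickle
np.set_printoptions(precision=4,suppress=True)
C=pickle.load(open("c0.pkl","rb"));c=C["top"]
g=cv2.cvtColor(c["img"],cv2.COLOR_RGB2GRAY)
ls=cv2.createLineSegmentDetector().detect(g)[0][:,0]
for l in ls:
    x=l[[0,2]];y=l[[1,3]]
    if x.max()<185 and y.min()>95 and y.max()<240 and np.hypot(*(l[:2]-l[2:]))>18:
        z=.1 if (x.min()>95 and x.max()<165 and y.min()>150 and y.max()<185) else .077
        a,b=plane(c,l[:2],z),plane(c,l[2:],z);d=b-a
        if abs(d[1])>abs(d[0]):
            d=d*np.sign(d[1]);print(l.round(1),"yaw off",np.degrees(np.arctan2(-d[0],d[1])).round(2))
        else:
            d=d*np.sign(d[0]);print(l.round(1),"yaw off x",np.degrees(np.arctan2(d[1],d[0])).round(2))
E
python3 - <<'E'
import cv2
t=cv2.imread("pics/top0.png")
cv2.imwrite("pics/tg2.png",cv2.resize(t[145:195,95:170],None,fx=10,fy=10,interpolation=cv2.INTER_CUBIC))
E
```

```text
[  0.6 218.4 129.3 213.3] yaw off 1.48
[135.3  95.3 154.3 102. ] yaw off -20.18
[150.8 109.9 133.  104.7] yaw off -17.38
[130.1 211.9 129.6 174.4] yaw off x 1.33
[172.3 149.4 174.6 221.9] yaw off x 1.88
[  0.6 133.3 124.4 128.8] yaw off 1.43
[142.1 178.1 140.  214.4] yaw off x -2.89
[130.7 225.  103.1 226.3] yaw off 1.85
[  0.6 127.6 114.4 123.5] yaw off 1.44
[ 35.6 129.4   0.6 130.4] yaw off 1.01
[166.2 103.1 166.2 141.9] yaw off x 0.24
[126.9 125.9  36.9 129.2] yaw off 1.44
[128.9 158.1 129.  126.9] yaw off x 0.49
[ 53.1 229.   24.4 228.8] yaw off -1.35
[115.6 123.5 144.4 122.7] yaw off 0.88
[ 21.9 230.2   0.6 230. ] yaw off -1.38
[ 10.2 139.4  10.  215.6] yaw off x 1.72
[101.9 226.5  54.3 228.6] yaw off 1.72
[171.9 223.8 131.9 225.1] yaw off 1.07
[148.6 138.1 145.5 114.2] yaw off x 7.68
[162.2 188.1 161.7 159.4] yaw off x 1.28
[171.7 145.7 169.9 115.6] yaw off x 3.54
[126.8 138.   10.7 141.9] yaw off 1.22
[ 90.7 108.9  63.3 102.5] yaw off -13.93
[117.4  99.6  91.2 108.4] yaw off 18.64
[110.6 172.6 139.4 170.3] yaw off 3.75
[104.4 163.1 126.9 159.8] yaw off 7.58
[171.6 220.6 171.1 189.4] yaw off x 1.08
[108.1 218.9  85.6 218.9] yaw off -0.75
[ 85.6 219.6  39.3 221.1] yaw off 1.06
[138.2 161.  105.7 165.9] yaw off 7.94
```

View pics/tg2.png

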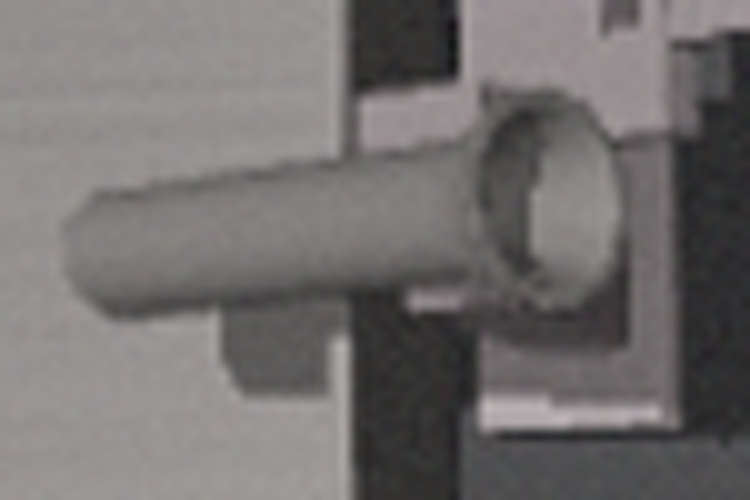

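```bash
python3 - <<'E'
from h import *
from plant import manip
import pickle
np.set_printoptions(precision=4,suppress=True)
C=pickle.load(open("c0.pkl","rb"));c=C["top"]
U=lambda p:uz(p,95,145,10)
m=plane(c,U((550,199)),.135);print(m)
# tube axis line: axis pts px, intersect with vertical plane through axis? print x at axis heights
for u,v in ((330,229),(150,253)):
    o,d=ray(c,U((u,v)));h=np.array([-np.sin(np.radians(1.45)),np.cos(np.radians(1.45)),0])
    # point on ray where z = .135 - tan30*((p-m).h)
    k=np.tan(np.radians(30));n=np.array([0,0,1])+k*h
    t=(n@(m-o))/(n@d);p=o+t*d;print(p,"lateral",(p-m)@np.array([h[1],-h[0],0]))
x,e=tri([ray(c,U((550,199))),ray(C["scene"],uz((133,95),330,180,4))]);print(x,e)
h=np.array([-np.sin(np.radians(1.45))*.866,np.cos(np.radians(1.45))*.866,-.5])
M=m
for y in (-315,):
    hc=M+h*y/1000; Rt=toolrot(91.45,30); tcp=hc-0.006*Rt[:,2]; s=manip.read_state(); print("tcp",tcp); delta(s,tcp,Rt)
E
```

```text
[0.5535 0.09   0.135 ]
[0.5522 0.1362 0.1083] lateral -5.5554556457876275e-05
[0.5513 0.1767 0.0849] lateral -1.9392794931761852e-06
[0.5538 0.09   0.1324] [np.float64(0.0006115907073449404), np.float64(0.00061159070734491)]
tcp [ 0.5603 -0.1797  0.2977]
shift tool [ 0.1126  0.0457 -0.0612] norm 0.1361
turn tool (rad) [-0.0002 -0.5242  0.0029] deg 30.03
```

```bash
python3 -m creep '[{"offset":[0.028,0.0114,-0.0157],"angular":[0,0,0],"claw":0},{"offset":[0.028,0.0114,-0.0157],"angular":[0,0,0],"claw":0},{"offset":[0.028,0.0114,-0.0157],"angular":[0,0,0],"claw":0},{"offset":[0.028,0.0114,-0.0157],"angular":[0,0,0],"claw":0},{"offset":[0,0,0],"angular":[0,-0.131,0],"claw":0},{"offset":[0,0,0],"angular":[0,-0.131,0],"claw":0},{"offset":[0,0,0],"angular":[0,-0.131,0],"claw":0},{"offset":[0,0,0],"angular":[0,-0.131,0],"claw":0}]' 40
python3 -m creep '[{"offset":[0,0,0],"angular":[0,0,0],"claw":0},{"offset":[0,0,0],"angular":[0,0,0],"claw":0}]' 40
python3 - <<'E'
from plant import manip
from h import *
import pickle
C={n:manip.camera(n) for n in ("top","scene","wrist")};pickle.dump(C,open("c3.pkl","wb"))
for n in C: cv2.imwrite(f"pics/{n}3.png",C[n]["img"][:,:,::-1])
s=manip.read_state();print(s["ft_force"],s["joint_positions"],s["time_s"]);pickle.dump(s,open("s3.pkl","wb"))
delta(s,[0.5603,-.1797,.2977],toolrot(91.45,30))
E
```

```text
time_s: 5.9
ee_pos: [0.5603, -0.1803, 0.2987]
ee_rot: [[-0.026, 1.0, 0.013], [0.864, 0.029, -0.503], [-0.503, -0.002, -0.864]]
ft_force: [-0.2, -0.2, -3.3]
opening: 0.0196
time_s: 6.15
ee_pos: [0.5604, -0.1806, 0.2996]
ee_rot: [[-0.025, 1.0, 0.013], [0.867, 0.028, -0.498], [-0.498, -0.001, -0.867]]
ft_force: [0.7, -0.3, -2.6]
opening: 0.0196
[-0.12540468  0.11954302 -2.73625473] [ -9.75536051  17.02801437  82.40945255 -30.261415    76.19550269
  -5.05729742] 6.3
shift tool [ 0.0025 -0.0001  0.0014] norm 0.0029
turn tool (rad) [ 0.0009 -0.0011  0.0014] deg 0.11
```

View pics/top3.png

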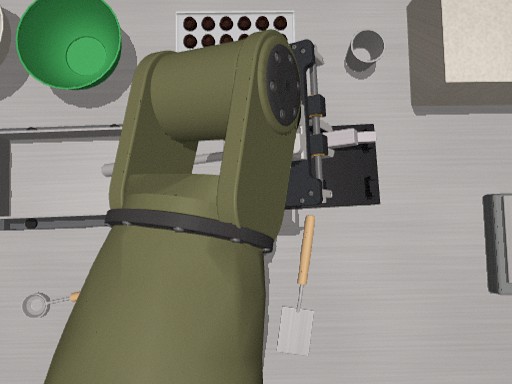

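View pics/scene3.png

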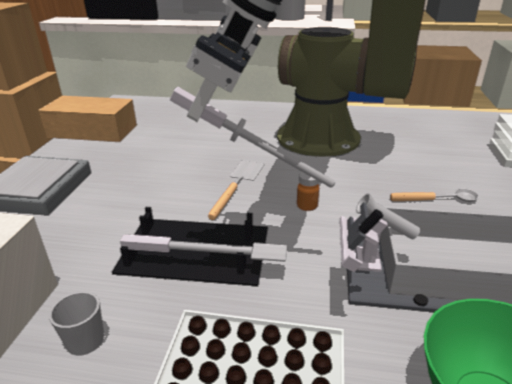

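View pics/wrist3.png

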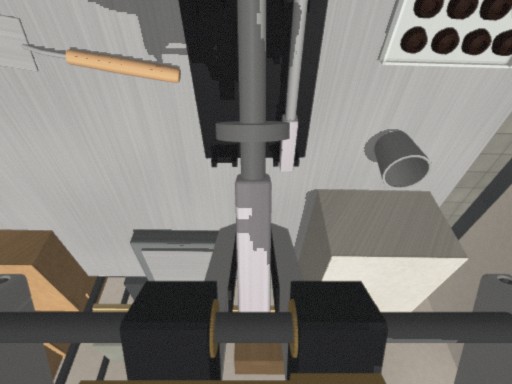

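```bash
python3 - <<'E'
from h import *
import pickle
np.set_printoptions(precision=4,suppress=True)
C=pickle.load(open("c3.pkl","rb"));s=pickle.load(open("s3.pkl","rb"))
Rt=s["ee_rot"];hc=s["ee_pos"]+Rt@[0.001,0,0.0075]
im=C["scene"]["img"][:,:,::-1].copy()
im=cv2.resize(im[80:200,160:345],None,fx=4,fy=4,interpolation=cv2.INTER_CUBIC)
for y in (-45,71,255):
    X=hc+Rt[:,0]*y/1000
    p=proj(C["scene"],X);print(y,X,p,proj(C["wrist"],X));q=((p-[160,80])*4+1.5).round().astype(int);cv2.drawMarker(im,tuple(int(v) for v in q),(0,0,255),cv2.MARKER_CROSS,8,1)
cv2.imwrite("pics/s3z.png",im)
E
```

```text
-45 [ 0.5615 -0.223   0.3157] [172.4756  91.8467] [254.1469 310.6065]
71 [ 0.5588 -0.1226  0.2578] [237.2681 129.1082] [254.2626 131.926 ]
255 [0.5545 0.0368 0.166 ] [333.1806 184.2665] [ 254.5947 -380.9527]
```

View pics/s3z.png

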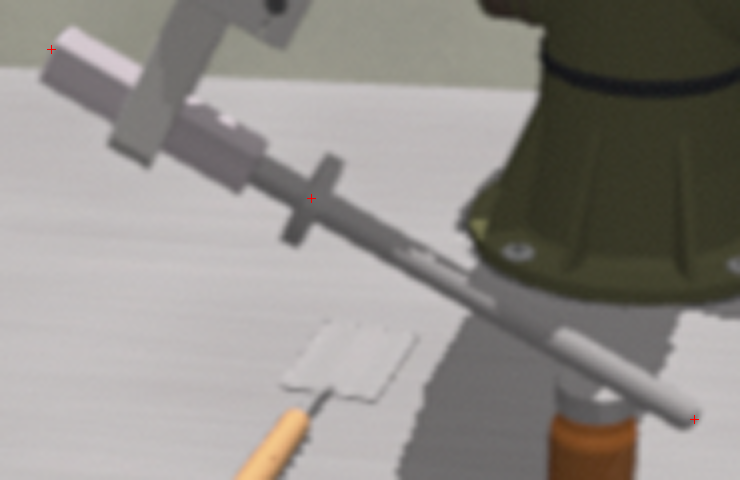

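```bash
python3 - <<'E'
from h import *
import pickle
np.set_printoptions(precision=4,suppress=True)
C=pickle.load(open("c3.pkl","rb"))
a=np.radians(1.45);h=np.array([-np.sin(a)*.866,np.cos(a)*.866,-.5]);m=np.array([.5535,.09,.135]);gz=np.array([-np.sin(a)*.5,np.cos(a)*.5,.866]);gx=np.array([np.cos(a),np.sin(a),0])
im=C["scene"]["img"][:,:,::-1].copy()
im=cv2.resize(im[175:265,330:440],None,fx=7,fy=7,interpolation=cv2.INTER_CUBIC)
def mk(X,col):
    p=(proj(C["scene"],X)-[330,175])*7+3;return tuple(int(v) for v in p.round())
for y in (0,.055,.11): cv2.drawMarker(im,mk(m+h*y,0),(0,0,255),0,10,1)
for t in np.linspace(0,6.28,60):
    cv2.circle(im,mk(m+.02*(np.cos(t)*gx+np.sin(t)*gz),0),1,(0,255,0),-1)
for z in (.008,.048):
    for y in(-.016,): cv2.drawMarker(im,mk(m+h*y+gx*.1+gz*z,0),(255,255,0),0,10,1)
cv2.imwrite("pics/s3g.png",im)
E
```

```text
(no output)
```

View pics/s3g.png

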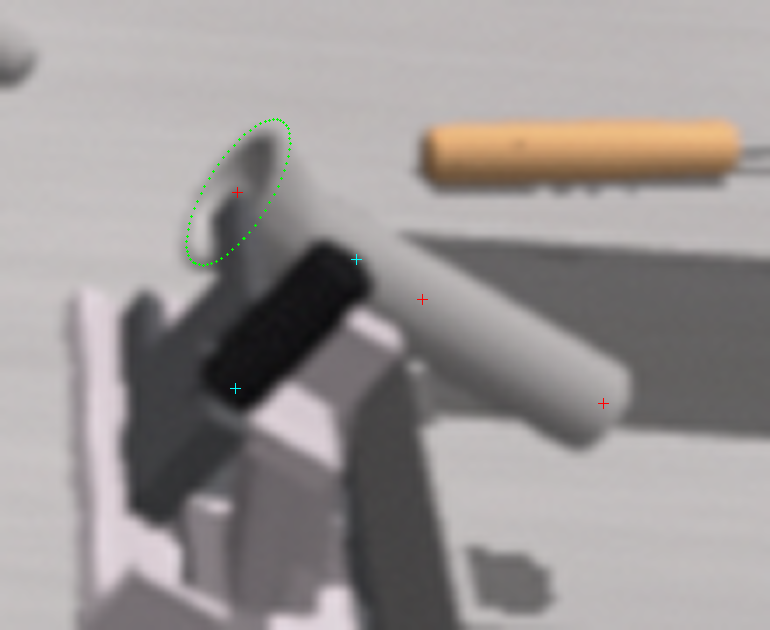

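```bash
python3 -m creep '[{"offset":[0.012,0,0],"angular":[0,0,0],"claw":0},{"offset":[0.012,0,0],"angular":[0,0,0],"claw":0},{"offset":[0.012,0,0],"angular":[0,0,0],"claw":0},{"offset":[0.012,0,0],"angular":[0,0,0],"claw":0},{"offset":[0.008,0,0],"angular":[0,0,0],"claw":0},{"offset":[0,0,0],"angular":[0,0,0],"claw":0}]' 40
cat > chk.py <<'E'
from plant import manip
from h import *
import sys
np.set_printoptions(precision=4,suppress=True)
a=np.radians(1.45);h=np.array([-np.sin(a)*.866,np.cos(a)*.866,-.5]);m=np.array([.5535,.09,.135]);gz=np.array([-np.sin(a)*.5,np.cos(a)*.5,.866]);gx=np.array([np.cos(a),np.sin(a),0])
G=np.column_stack([gx,h,gz])
def report(pic=None):
    if pic:
        c=manip.camera("scene");w=manip.camera("wrist")
        a=cv2.resize(c["img"][80:280,180:440,::-1],None,fx=3,fy=3,interpolation=cv2.INTER_CUBIC)
        cv2.imwrite(f"pics/{pic}s.png",a);cv2.imwrite(f"pics/{pic}w.png",w["img"][:,:,::-1])
    s=manip.read_state();Rt=s["ee_rot"];hc=s["ee_pos"]+Rt@[0.001,0,0.0075];tip=hc+.255*Rt[:,0]
    print("t",s["time_s"],"tip guide",G.T@(tip-m),"hc guide",G.T@(hc-m),"F guide",(G.T@s["ft_force"]).round(1),"turn",R.from_matrix(Rt.T@toolrot(91.45,30)).as_rotvec().round(4),"open",s["opening"])
if __name__=="__main__": report(sys.argv[1] if len(sys.argv)>1 else None)
E
python3 chk.py p4
```

```text
time_s: 7.05
ee_pos: [0.5591, -0.1316, 0.2719]
ee_rot: [[-0.025, 1.0, 0.014], [0.866, 0.029, -0.5], [-0.5, -0.0, -0.866]]
ft_force: [-0.1, 0.5, -2.3]
opening: 0.0195
t 7.15 tip guide [-0.0005 -0.0052  0.0003] hc guide [ 0.0001 -0.2602  0.0004] F guide [ 0.3  0.5 -2.4] turn [0.0016 0.0005 0.0022] open 0.01963133797894783
```

View pics/p4s.png

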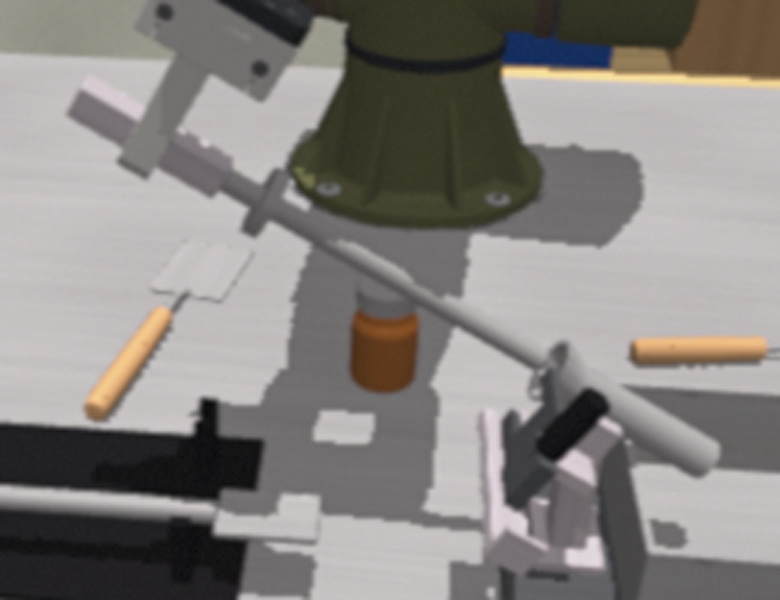

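View pics/p4w.png

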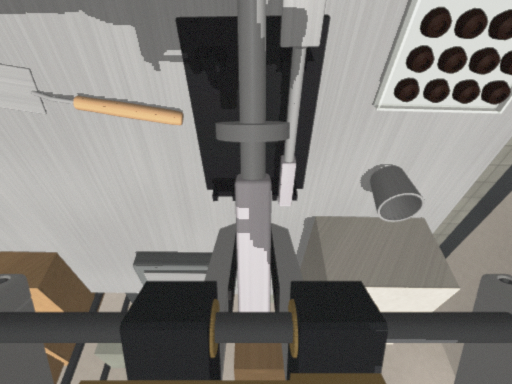

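The scene view shows the tip at the mouth (zoomed (545,360)) and in line with the tube. I'll feed it in small steps and watch the force.

```bash
python3 -m creep '[{"offset":[0.005,0,0],"angular":[0,0,0],"claw":0},{"offset":[0.005,0,0],"angular":[0,0,0],"claw":0},{"offset":[0.004,0,0],"angular":[0,0,0],"claw":0}]' 40; python3 chk.py
```

```text
time_s: 7.52
ee_pos: [0.5588, -0.1197, 0.265]
ee_rot: [[-0.024, 1.0, 0.014], [0.866, 0.028, -0.5], [-0.5, -0.0, -0.866]]
ft_force: [0.2, -0.2, -2.4]
opening: 0.0195
t 7.525 tip guide [-0.0007  0.0094  0.0001] hc guide [-0.     -0.2456  0.0002] F guide [ 0.2  1.  -2.1] turn [0.0013 0.0003 0.0024] open 0.019450042174152943
```

```bash
python3 -m creep '[{"offset":[0.004,0,0],"angular":[0,0,0],"claw":0},{"offset":[0.004,0,0],"angular":[0,0,0],"claw":0}]' 40; python3 chk.py
```

```text
time_s: 7.78
ee_pos: [0.5586, -0.1128, 0.2611]
ee_rot: [[-0.024, 1.0, 0.014], [0.865, 0.028, -0.5], [-0.5, 0.0, -0.866]]
ft_force: [1.4, -0.4, -2.4]
opening: 0.0197
t 7.775 tip guide [-0.0006  0.0172  0.0002] hc guide [-0.     -0.2378  0.0003] F guide [ 1.4  0.8 -2.3] turn [0.0015 0.0005 0.0023] open 0.019663779823232728
```

```bash
python3 -m creep '[{"offset":[0.004,0,0],"angular":[0,0,0],"claw":0},{"offset":[0.004,0,0],"angular":[0,0,0],"claw":0}]' 40; python3 chk.py
```

```text
time_s: 8.02
ee_pos: [0.5585, -0.1059, 0.2572]
ee_rot: [[-0.024, 1.0, 0.014], [0.865, 0.028, -0.5], [-0.5, 0.0, -0.866]]
ft_force: [1.6, -0.7, -1.3]
opening: 0.0199
t 8.025 tip guide [-0.0005  0.0252  0.0002] hc guide [ 0.     -0.2298  0.0003] F guide [ 1.6  0.  -1.5] turn [0.0016 0.0004 0.002 ] open 0.019937662422532337
```

```bash
python3 -m creep '[{"offset":[0.006,0,0],"angular":[0,0,0],"claw":0},{"offset":[0.006,0,0],"angular":[0,0,0],"claw":0},{"offset":[0.006,0,0],"angular":[0,0,0],"claw":0}]' 40; python3 chk.py
```

```text
time_s: 8.4
ee_pos: [0.558, -0.0901, 0.248]
ee_rot: [[-0.024, 1.0, 0.014], [0.865, 0.028, -0.5], [-0.5, 0.0, -0.866]]
ft_force: [0.6, -0.4, -1.9]
opening: 0.0196
t 8.4 tip guide [-0.0007  0.0435  0.0002] hc guide [-0.0001 -0.2115  0.0003] F guide [ 0.6  0.6 -1.8] turn [0.0014 0.0004 0.0024] open 0.019592118156867552
```

```bash
python3 -m creep '[{"offset":[0.006,0,0],"angular":[0,0,0],"claw":0},{"offset":[0.006,0,0],"angular":[0,0,0],"claw":0},{"offset":[0.006,0,0],"angular":[0,0,0],"claw":0}]' 40; python3 chk.py
```

```text
time_s: 8.78
ee_pos: [0.5575, -0.0746, 0.239]
ee_rot: [[-0.024, 1.0, 0.014], [0.865, 0.028, -0.5], [-0.5, 0.0, -0.866]]
ft_force: [1.1, -1.0, -3.4]
opening: 0.0199
t 8.775 tip guide [-0.0007  0.0614  0.0002] hc guide [-0.0001 -0.1936  0.0003] F guide [ 1.1  0.8 -3.5] turn [0.0014 0.0004 0.0024] open 0.019894521399111152
```

Forces are negligible, so I'll continue to about 150 mm.

```bash
python3 -m creep '[{"offset":[0.008,0,0],"angular":[0,0,0],"claw":0},{"offset":[0.008,0,0],"angular":[0,0,0],"claw":0},{"offset":[0.008,0,0],"angular":[0,0,0],"claw":0},{"offset":[0.008,0,0],"angular":[0,0,0],"claw":0}]' 40; python3 chk.py
```

```text
time_s: 9.28
ee_pos: [0.5567, -0.0468, 0.2229]
ee_rot: [[-0.024, 1.0, 0.014], [0.865, 0.028, -0.5], [-0.5, -0.0, -0.866]]
ft_force: [1.6, -0.4, -2.5]
opening: 0.0196
t 9.275 tip guide [-0.0008  0.0936  0.0001] hc guide [-0.0002 -0.1614  0.0002] F guide [ 1.6  0.9 -2.4] turn [0.0013 0.0004 0.0024] open 0.019585851467480757
```

```bash
python3 -m creep '[{"offset":[0.008,0,0],"angular":[0,0,0],"claw":0},{"offset":[0.008,0,0],"angular":[0,0,0],"claw":0},{"offset":[0.008,0,0],"angular":[0,0,0],"claw":0},{"offset":[0.008,0,0],"angular":[0,0,0],"claw":0},{"offset":[0.008,0,0],"angular":[0,0,0],"claw":0},{"offset":[0.008,0,0],"angular":[0,0,0],"claw":0},{"offset":[0.008,0,0],"angular":[0,0,0],"claw":0}]' 40; python3 chk.py p5
```

```text
time_s: 10.15
ee_pos: [0.5554, 0.0017, 0.1949]
ee_rot: [[-0.024, 1.0, 0.014], [0.865, 0.028, -0.5], [-0.5, -0.0, -0.866]]
ft_force: [0.4, -0.6, -1.6]
opening: 0.0197
t 10.25 tip guide [-0.0013  0.1499  0.    ] hc guide [-0.0005 -0.1051  0.0001] F guide [ 1.8  2.4 -2.9] turn [0.0011 0.0001 0.0032] open 0.019714048445577767
```

View pics/p5s.png

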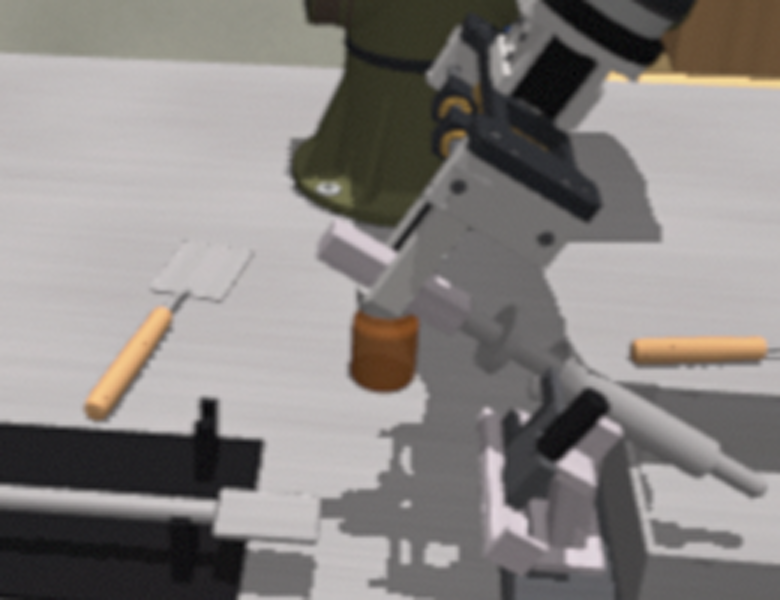

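View pics/p5w.png

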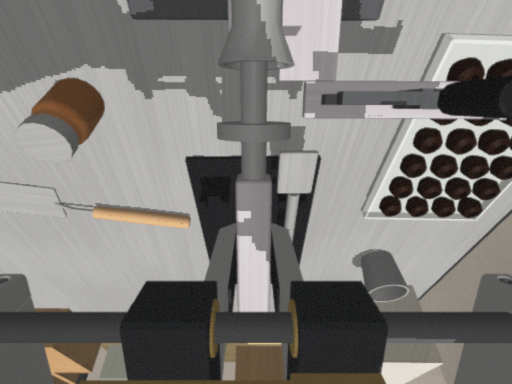

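```bash
python3 -m creep '[{"offset":[0.006,0,0],"angular":[0,0,0],"claw":0},{"offset":[0.006,0,0],"angular":[0,0,0],"claw":0},{"offset":[0.006,0,0],"angular":[0,0,0],"claw":0},{"offset":[0.005,0,0],"angular":[0,0,0],"claw":0}]' 40; python3 chk.py
```

```text
time_s: 10.75
ee_pos: [0.5548, 0.0214, 0.1835]
ee_rot: [[-0.024, 1.0, 0.014], [0.865, 0.028, -0.5], [-0.5, -0.0, -0.866]]
ft_force: [0.6, -1.9, -3.3]
opening: 0.0196
t 10.75 tip guide [-0.001   0.1724  0.0001] hc guide [-0.0004 -0.0826  0.0002] F guide [ 0.5 -0.1 -3.8] turn [0.0014 0.0004 0.0024] open 0.019608330068110486
```

```bash
python3 -m creep '[{"offset":[0.002,0,0],"angular":[0,0,0],"claw":0},{"offset":[0.002,0,0],"angular":[0,0,0],"claw":0},{"offset":[0.001,0,0],"angular":[0,0,0],"claw":0}]' 40; python3 chk.py
```

```text
time_s: 11.12
ee_pos: [0.5547, 0.0255, 0.1812]
ee_rot: [[-0.024, 1.0, 0.014], [0.865, 0.028, -0.5], [-0.5, 0.0, -0.866]]
ft_force: [2.2, -0.7, -2.8]
opening: 0.0202
t 11.125 tip guide [-0.001   0.177   0.0001] hc guide [-0.0004 -0.078   0.0002] F guide [ 2.2  0.7 -2.8] turn [0.0014 0.0004 0.0023] open 0.02019791914809839
```

```bash
python3 -m creep '[{"offset":[0.001,0,0],"angular":[0,0,0],"claw":0},{"offset":[0.001,0,0],"angular":[0,0,0],"claw":0}]' 40; python3 chk.py p6
```

```text
time_s: 11.38
ee_pos: [0.5548, 0.0261, 0.1809]
ee_rot: [[-0.023, 1.0, 0.014], [0.864, 0.027, -0.502], [-0.502, 0.0, -0.865]]
ft_force: [-0.0, -12.9, 3.8]
opening: 0.0196
t 11.475 tip guide [-0.0007  0.1776 -0.0004] hc guide [-0.0004 -0.0774  0.0003] F guide [-0.2 -9.6 -2.4] turn [0.0011 0.0026 0.0014] open 0.01939555709292789
```

View pics/p6w.png

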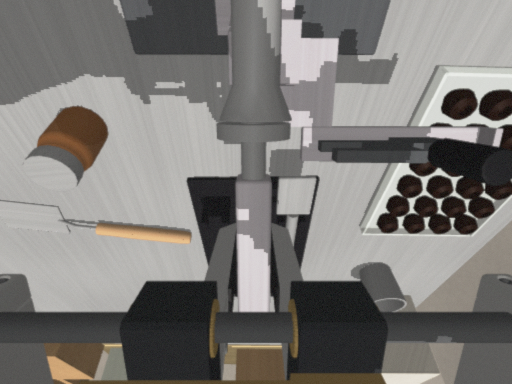

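View pics/p6s.png

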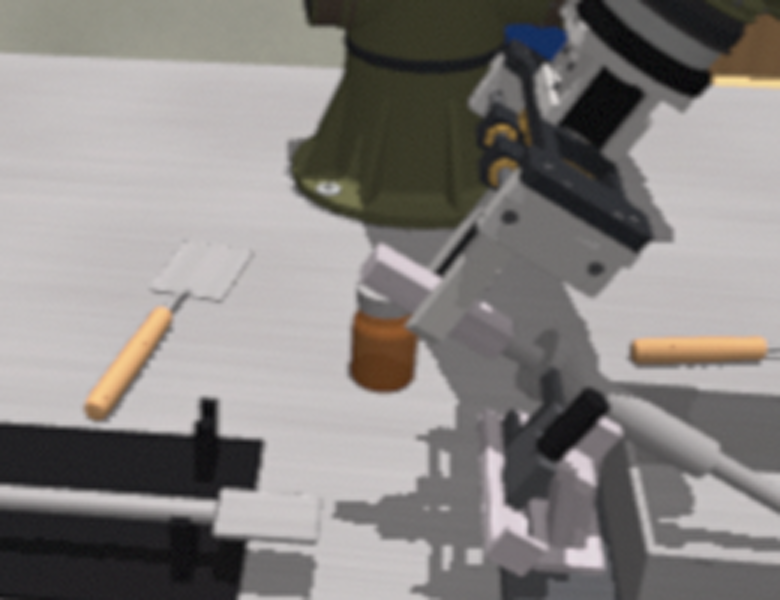

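The collar is flush on the mouth (wrist view, ~(253,128)). A 10 N reaction stopped the advance at about 178 mm. Now I open, check, and retreat.

```bash
python3 -m creep '[{"offset":[0,0,0],"angular":[0,0,0],"claw":0},{"offset":[0,0,0],"angular":[0,0,0],"claw":0.5},{"offset":[0,0,0],"angular":[0,0,0],"claw":0.5},{"offset":[0,0,0],"angular":[0,0,0],"claw":0.5},{"offset":[0,0,0],"angular":[0,0,0],"claw":0.5}]' 40; python3 chk.py
python3 -m creep '[{"offset":[0,0,-0.005],"angular":[0,0,0],"claw":0.5},{"offset":[0,0,-0.010],"angular":[0,0,0],"claw":0.5},{"offset":[0,0,-0.02],"angular":[0,0,0],"claw":0.5},{"offset":[0,0,-0.025],"angular":[0,0,0],"claw":0.5},{"offset":[0,0,-0.025],"angular":[0,0,0],"claw":0.5},{"offset":[0,0,0],"angular":[0,0,0],"claw":0.5}]'; python3 chk.py p7
```

```text
time_s: 12.1
ee_pos: [0.5546, 0.0273, 0.1801]
ee_rot: [[-0.024, 1.0, 0.014], [0.866, 0.028, -0.5], [-0.5, -0.0, -0.866]]
ft_force: [-0.8, -0.2, 0.8]
opening: 0.0468
t 12.1 tip guide [-0.0011  0.1791  0.0002] hc guide [-0.0004 -0.0759  0.0003] F guide [-0.8 -0.6  0.6] turn [0.0014 0.0003 0.0026] open 0.046839401409472695
time_s: 12.85
ee_pos: [0.5539, 0.0706, 0.2554]
ee_rot: [[-0.024, 1.0, 0.017], [0.866, 0.029, -0.499], [-0.5, 0.003, -0.866]]
ft_force: [-0.2, -1.4, -1.0]
opening: 0.0473
t 12.95 tip guide [-0.0014  0.1792  0.0846] hc guide [-0.0007 -0.0758  0.0847] F guide [-0.1  0.  -0.3] turn [0.0011 0.0004 0.0027] open 0.046988535205834646
```

View pics/p7w.png

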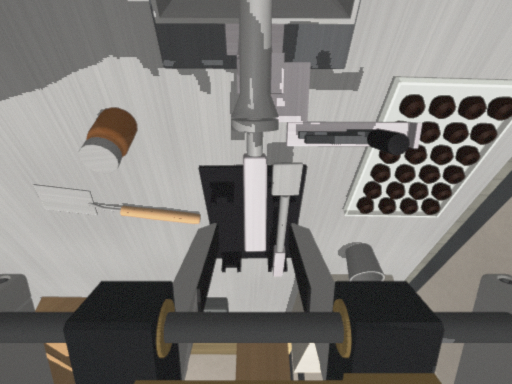

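View pics/p7s.png

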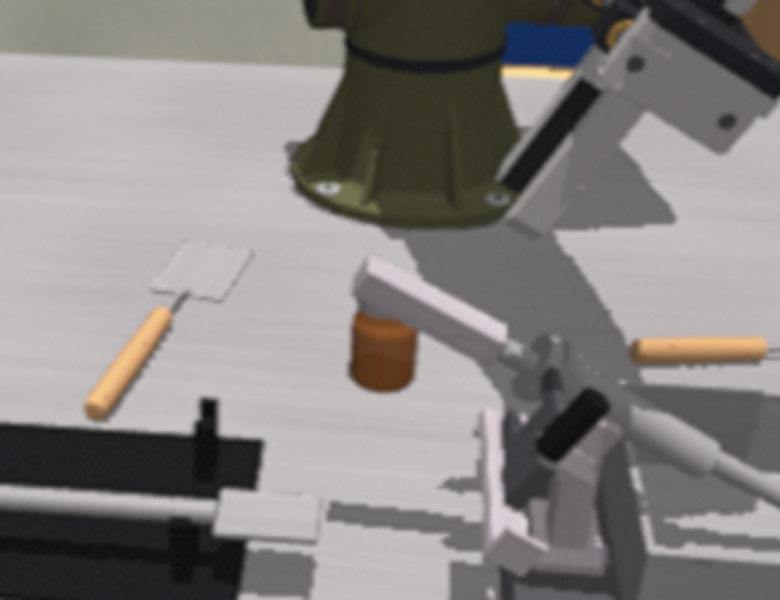

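Lance stays put after release; knob at wrist (388,141). I'll check the seating and the knob position from this view.

```bash
python3 - <<'E'
from chk import *
import pickle
c=manip.camera("wrist");pickle.dump(c,open("w7.pkl","wb"))
im=c["img"][:,:,::-1]
cv2.imwrite("pics/w7z.png",cv2.resize(im[90:260,220:430],None,fx=3.5,fy=3.5,interpolation=cv2.INTER_CUBIC))
def gp(p,z):
    o,d=ray(c,p);o=G.T@(o-m);d=G.T@d;return o+d*(z-o[2])/d[2]
print("hnear",gp((255,156),.01),"hfar",gp((255,250),.01))
print("knob top",gp((388,141),.048))
X=lambda x,y,z:proj(c,m+G@np.array([x,y,z]))
print("expected hnear top edge",X(0,-.030,.01),"hfar",X(0,-.12,.01),"knobtop",X(.1,-.016,.048),"collar back top",X(0,-.008,.02),"mouth top",X(0,0,.02))
s=manip.read_state();T=lambda g:m+G@np.array(g)
delta(s,T([.135,-.016,.095]),toolrot(91.45,30))
E
```

```text
hnear [ 0.     -0.0307  0.01  ] hfar [ 0.0004 -0.116   0.01  ]
knob top [ 0.0897 -0.0139  0.048 ]
expected hnear top edge [254.9431 155.1628] hfar [254.547  253.9881] knobtop [402.7332 144.191 ] collar back top [255.1328 128.6135] mouth top [255.177  117.7869]
shift tool [ 0.0604  0.136  -0.0032] norm 0.1488
turn tool (rad) [0.0002 0.0007 0.0028] deg 0.16
```

View pics/w7z.png

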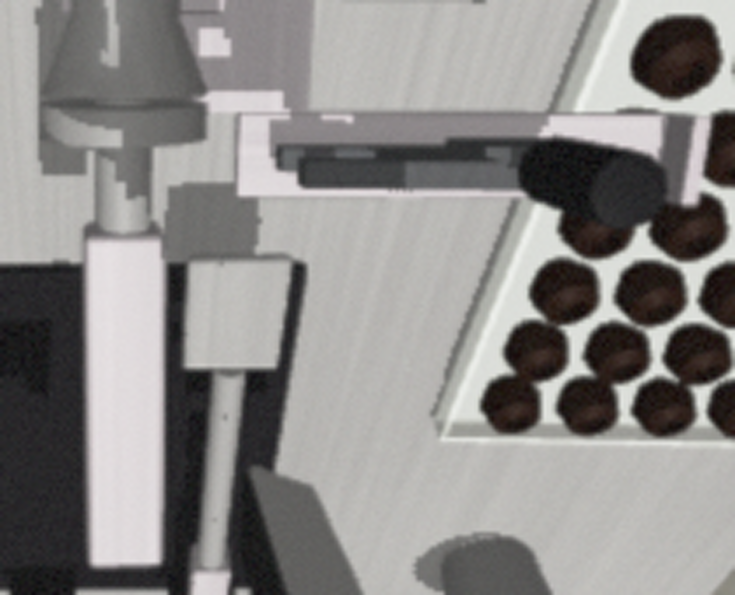

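```bash
python3 -m creep '[{"offset":[0.015,0.034,-0.001],"angular":[0,0,0],"claw":0},{"offset":[0.015,0.034,-0.001],"angular":[0,0,0],"claw":0},{"offset":[0.015,0.034,-0.001],"angular":[0,0,0],"claw":0},{"offset":[0.0152,0.034,0],"angular":[0,0,0.003],"claw":0},{"offset":[0,0,0],"angular":[0,0,0],"claw":0},{"offset":[0,0,0],"angular":[0,0,0],"claw":0}]' 40; python3 - <<'E'
from chk import *
report("p8")
s=manip.read_state();print("tcp guide",G.T@(s["ee_pos"]-m))
delta(s,m+G@np.array([.135,-.016,.052]),toolrot(91.45,30))
E
```

```text
time_s: 13.75
ee_pos: [0.6874, 0.1266, 0.2257]
ee_rot: [[-0.021, 1.0, 0.013], [0.865, 0.025, -0.5], [-0.501, 0.0, -0.866]]
ft_force: [0.8, 0.3, 0.6]
opening: 0.0006
t 13.85 tip guide [0.1352 0.2388 0.0887] hc guide [ 0.1348 -0.0162  0.0888] F guide [-0.1 -0.5  0.9] turn [ 0.0017  0.0003 -0.0012] open 0.00021425720077358589
tcp guide [ 0.1348 -0.0171  0.0963]
shift tool [0.0012 0.0001 0.0443] norm 0.0443
turn tool (rad) [ 0.0017  0.0003 -0.0012] deg 0.12
```

View pics/p8s.png

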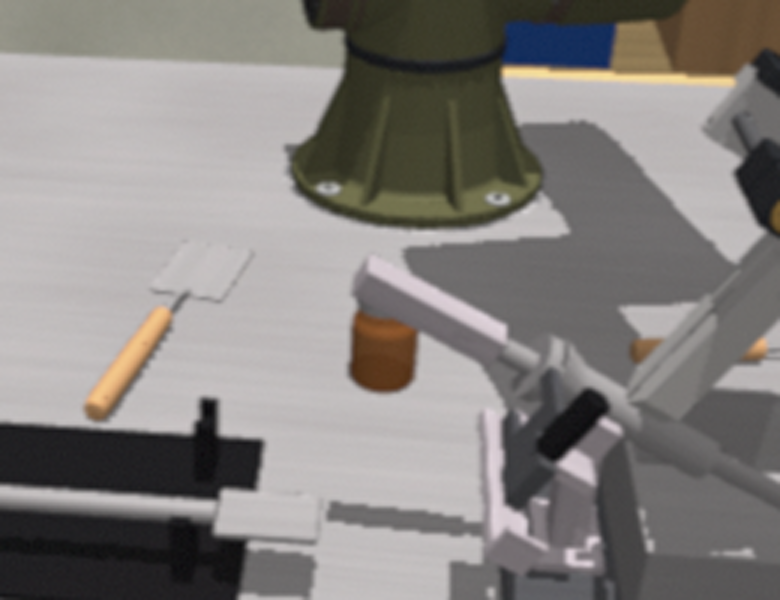

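View pics/p8w.png

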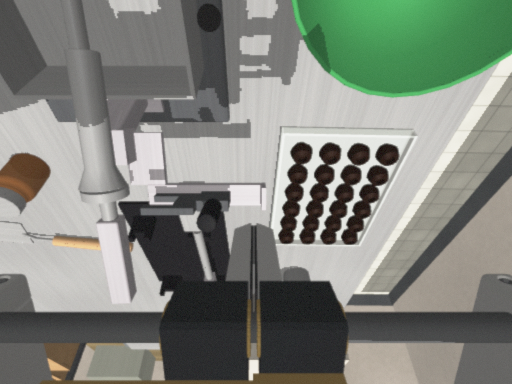

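```bash
python3 - <<'E'
from chk import *
import pickle
w=pickle.load(open("w7.pkl","rb"));c=manip.camera("wrist");pickle.dump(c,open("w8.pkl","wb"))
cv2.imwrite("pics/w8z.png",cv2.resize(c["img"][170:260,130:290,::-1],None,fx=5,fy=5,interpolation=cv2.INTER_CUBIC))
for a,b in (((421,123),(265,183)),((419,146),(264,209))):
    x,e=tri([ray(w,a),ray(c,b)]);print(G.T@(x-m),e)
E
```

```text
[ 0.1462 -0.0041 -0.0179] [np.float64(0.0017491290860838424), np.float64(0.0017491290860838617)]
[ 0.1443 -0.0253 -0.0098] [np.float64(0.00047500033367273283), np.float64(0.00047500033367262187)]
```

View pics/w8z.png

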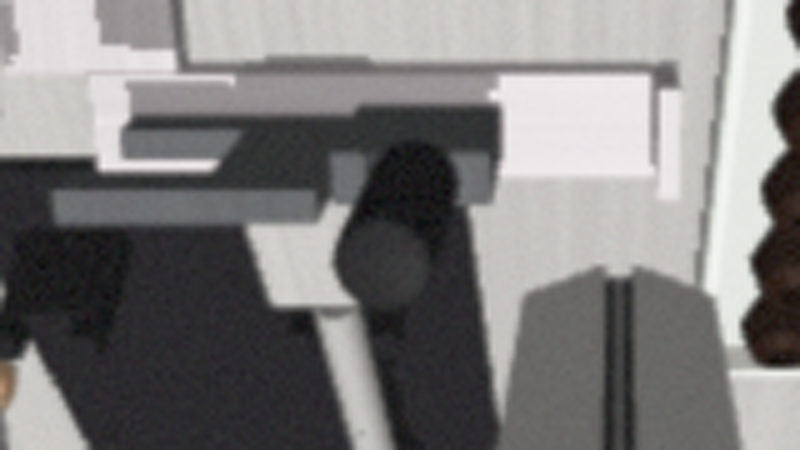

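The rail's end bracket tops out below guide z = -5 mm, so the fingertips clear it. Descending now.

```bash
python3 -m creep '[{"offset":[0.001,0,0.015],"angular":[0,0,0],"claw":0},{"offset":[0,0,0.015],"angular":[0,0,0],"claw":0},{"offset":[0,0,0.010],"angular":[0,0,0],"claw":0},{"offset":[0,0,0.004],"angular":[0,0,0],"claw":0},{"offset":[0,0,0],"angular":[0,0,0],"claw":0}]'; python3 - <<'E'
from chk import *
report("p9")
s=manip.read_state();print("tcp guide",G.T@(s["ee_pos"]-m))
E
```

```text
time_s: 14.52
ee_pos: [0.6885, 0.1058, 0.1876]
ee_rot: [[-0.021, 1.0, 0.014], [0.866, 0.025, -0.5], [-0.5, 0.001, -0.866]]
ft_force: [0.3, -0.4, 0.2]
opening: 0.0005
t 14.625 tip guide [0.1357 0.2405 0.0447] hc guide [ 0.1355 -0.0145  0.0448] F guide [-0.5  0.2  0.4] turn [ 0.002   0.0003 -0.0008] open 0.0006252447626512972
tcp guide [ 0.1355 -0.0155  0.0523]
```

View pics/p9w.png

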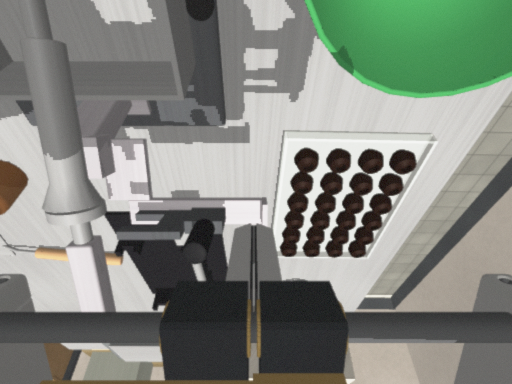

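View pics/p9s.png

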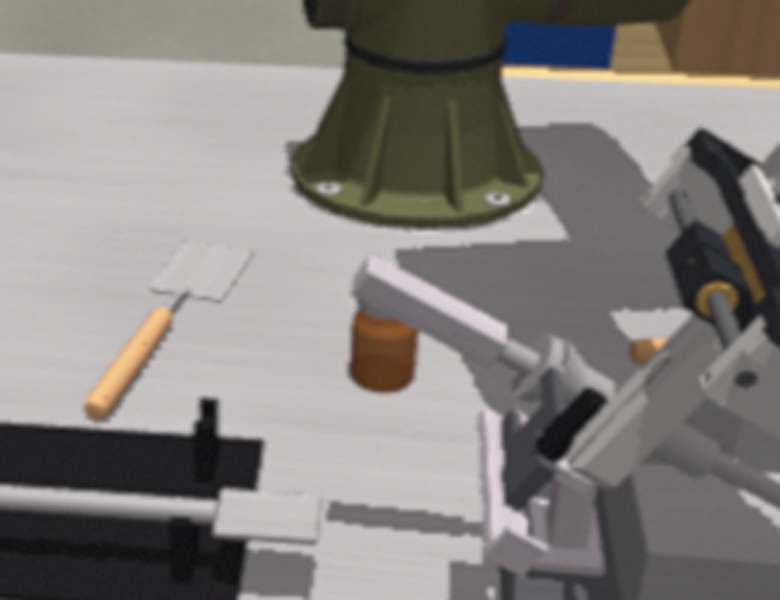

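```bash
python3 -m creep '[{"offset":[0,-0.006,0],"angular":[0,0,0],"claw":0},{"offset":[0,-0.006,0],"angular":[0,0,0],"claw":0},{"offset":[0,-0.006,0],"angular":[0,0,0],"claw":0},{"offset":[0,-0.006,0],"angular":[0,0,0],"claw":0},{"offset":[0,-0.006,0],"angular":[0,0,0],"claw":0}]'; python3 chk.py
python3 -m creep '[{"offset":[0,-0.006,0],"angular":[0,0,0],"claw":0},{"offset":[0,-0.006,0],"angular":[0,0,0],"claw":0}]'; python3 chk.py p10
```

```text
time_s: 15.25
ee_pos: [0.6582, 0.1053, 0.1877]
ee_rot: [[-0.021, 1.0, 0.015], [0.866, 0.026, -0.5], [-0.5, 0.002, -0.866]]
ft_force: [2.4, 1.2, -0.3]
opening: 0.0005
t 15.25 tip guide [0.1053 0.2406 0.0444] hc guide [ 0.1051 -0.0144  0.0445] F guide [2.4 1.2 0.4] turn [ 0.0019  0.0002 -0.0007] open 0.00048546400063411766
time_s: 15.5
ee_pos: [0.6462, 0.105, 0.1877]
ee_rot: [[-0.021, 1.0, 0.014], [0.866, 0.026, -0.5], [-0.5, 0.002, -0.866]]
ft_force: [2.6, 2.1, 0.7]
opening: 0.0004
t 15.6 tip guide [0.0929 0.2405 0.0443] hc guide [ 0.0928 -0.0145  0.0444] F guide [ 1.  -0.   0.7] turn [ 0.0009  0.0005 -0.0005] open 0.00023733746174592175
```

View pics/p10w.png

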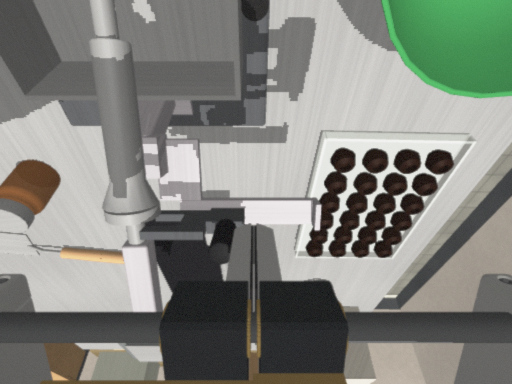

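The knob travels with the fingers at about 2.5 N. Continuing.

```bash
python3 -m creep '[{"offset":[0,-0.006,0],"angular":[0,0,0],"claw":0},{"offset":[0,-0.006,0],"angular":[0,0,0],"claw":0},{"offset":[0,-0.006,0],"angular":[0,0,0],"claw":0}]'; python3 chk.py
python3 -m creep '[{"offset":[0,-0.003,0],"angular":[0,0,0],"claw":0},{"offset":[0,-0.002,0],"angular":[0,0,0],"claw":0}]'; python3 chk.py
```

```text
time_s: 15.98
ee_pos: [0.6282, 0.1044, 0.1876]
ee_rot: [[-0.021, 1.0, 0.014], [0.866, 0.025, -0.5], [-0.5, 0.002, -0.866]]
ft_force: [2.7, 0.5, 1.0]
opening: 0.0005
t 15.975 tip guide [0.0752 0.2405 0.0442] hc guide [ 0.075  -0.0145  0.0443] F guide [ 2.7 -0.1  1.1] turn [ 0.0015  0.0005 -0.0007] open 0.0005134496580744296
time_s: 16.23
ee_pos: [0.6234, 0.1042, 0.1876]
ee_rot: [[-0.021, 1.0, 0.014], [0.866, 0.025, -0.5], [-0.5, 0.001, -0.866]]
ft_force: [2.4, 0.8, 1.7]
opening: 0.0004
t 16.225 tip guide [0.0704 0.2405 0.0442] hc guide [ 0.0702 -0.0145  0.0443] F guide [ 2.4 -0.3  1.8] turn [ 0.0013  0.0004 -0.0007] open 0.0004196805291335387
```

```bash
python3 -m creep '[{"offset":[0,-0.002,0],"angular":[0,0,0],"claw":0},{"offset":[0,-0.001,0],"angular":[0,0,0],"claw":0}]'; python3 chk.py p11
```

```text
time_s: 16.48
ee_pos: [0.6205, 0.1042, 0.1876]
ee_rot: [[-0.021, 1.0, 0.014], [0.866, 0.025, -0.5], [-0.5, 0.002, -0.866]]
ft_force: [1.8, 0.5, 0.5]
opening: 0.0005
t 16.575 tip guide [0.0674 0.2406 0.0441] hc guide [ 0.0673 -0.0144  0.0443] F guide [ 2.1 -0.2  0.4] turn [ 0.0012  0.0004 -0.0006] open 6.0870039581590425e-05
```

View pics/p11w.png

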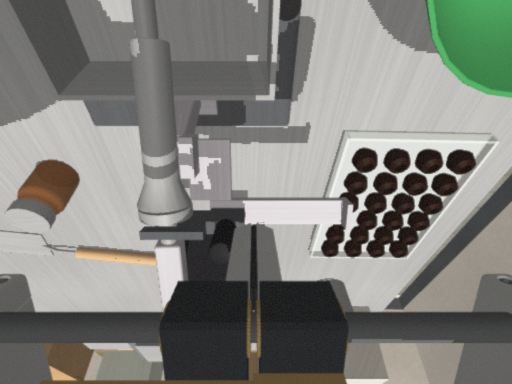

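The fork now spans the neck behind the collar. I'll push on until the stop.

```bash
python3 -m creep '[{"offset":[0,-0.001,0],"angular":[0,0,0],"claw":0},{"offset":[0,-0.001,0],"angular":[0,0,0],"claw":0}]'; python3 chk.py
```

```text
time_s: 16.82
ee_pos: [0.6188, 0.1042, 0.1876]
ee_rot: [[-0.021, 1.0, 0.015], [0.866, 0.026, -0.5], [-0.5, 0.002, -0.866]]
ft_force: [8.6, 1.1, -0.3]
opening: 0.0004
t 16.825 tip guide [0.0658 0.2405 0.0442] hc guide [ 0.0656 -0.0145  0.0443] F guide [8.6 0.9 0.2] turn [ 0.0022  0.0003 -0.0008] open 0.0003849551053844505
```

```bash
python3 -m creep '[{"offset":[0,-0.001,0],"angular":[0,0,0],"claw":0},{"offset":[0,-0.001,0],"angular":[0,0,0],"claw":0}]'; python3 chk.py
```

```text
time_s: 17.08
ee_pos: [0.6184, 0.1042, 0.1879]
ee_rot: [[-0.02, 1.0, 0.02], [0.866, 0.028, -0.499], [-0.5, 0.007, -0.866]]
ft_force: [22.9, 0.5, -4.2]
opening: 0.0003
t 17.075 tip guide [0.0656 0.2405 0.0447] hc guide [ 0.0653 -0.0145  0.0446] F guide [22.9  2.  -3.7] turn [ 0.0071 -0.0005 -0.0015] open 0.0002903854030356026
```

The stop was reached at TCP x = 65.6 mm, against 65.5 predicted. Backing off and lifting away.

```bash
python3 -m creep '[{"offset":[0,0.004,0],"angular":[0,0,0],"claw":0},{"offset":[0,0.01,0],"angular":[0,0,0],"claw":0},{"offset":[0,0.015,0],"angular":[0,0,0],"claw":0},{"offset":[0,0,-0.02],"angular":[0,0,0],"claw":0},{"offset":[0,0,-0.03],"angular":[0,0,0],"claw":0},{"offset":[0,0,-0.03],"angular":[0,0,0],"claw":0},{"offset":[0,0,-0.03],"angular":[0,0,0],"claw":0},{"offset":[0,0,0],"angular":[0,0,0],"claw":0}]'
python3 - <<'E'
from chk import *
report("p12")
c=manip.camera("wrist")
X=lambda x,y,z:proj(c,m+G@np.array([x,y,z])).round(1)
print("knob top closed",X(.045,-.016,.048),"at .049",X(.051,-.016,.048),"hnear",X(0,-.03,.01),"hfar",X(0,-.12,.01))
cv2.imwrite("pics/w12z.png",cv2.resize(c["img"][100:290,120:300,::-1],None,fx=3,fy=3,interpolation=cv2.INTER_CUBIC))
E
```

```text
time_s: 18.08
ee_pos: [0.6445, 0.1607, 0.2841]
ee_rot: [[-0.021, 1.0, 0.017], [0.866, 0.026, -0.499], [-0.499, 0.004, -0.866]]
ft_force: [0.6, 0.0, -0.6]
opening: 0.0004
t 18.175 tip guide [0.0922 0.2409 0.1526] hc guide [ 0.0922 -0.0141  0.1529] F guide [ 0.3  0.1 -0.3] turn [-0.0001  0.0009  0.    ] open 0.0002158065621382779
knob top closed [205.  199.3] at .049 [211.2 199.3] hnear [170.3 200.7] hfar [176.5 272.4]
```

View pics/p12s.png

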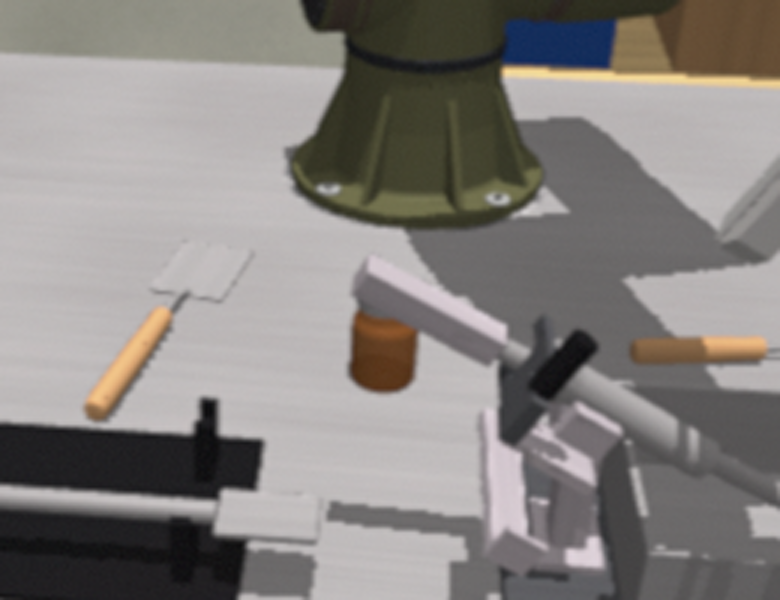

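View pics/w12z.png

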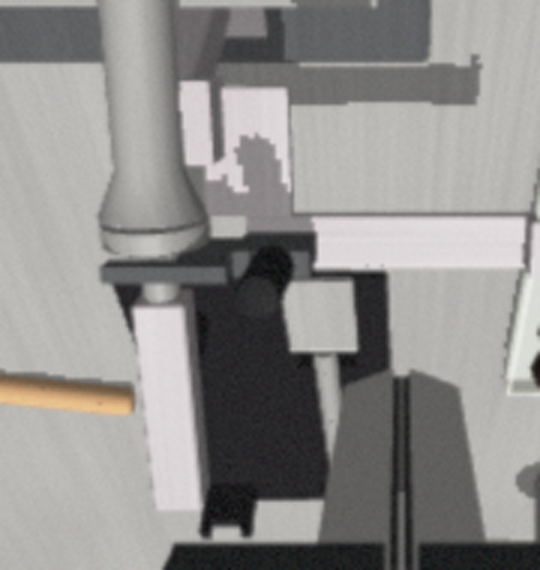

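The knob top is at px ~(207,198), against (205,199) expected for closed. The handle end is at row 200.5, against 200.7 expected for home, and the collar is flush with the fork behind it. Handing in.

```bash
python3 -c "
from plant import manip
print(manip.close_job())"
```

```text
the job is handed in; nothing more can be done
None
```

The lance is in the guide tube with its collar on the mouth, the keeper fork is closed behind it, and the job is handed in at about 18 s of the 61 s allowed. No verdict was reported.

- **Lance:** I lifted it by its handle, tilted it 30° to the tube axis and fed it in. Readings between steps stayed under about 4 N until the collar met the mouth at about 10 N, then I released it.
- **Keeper:** I pushed the knob with shut fingers at about 2.5 N until it hit its stop, where the force rose to about 23 N. I then backed off and lifted clear.
- **Last checks:**
  - The handle end shows where a fully home lance should be, to about 0.5 px. After release, before the keeper was closed, it read about 0.7 mm short of home (tip at about 179 mm).
  - The tool reached the stop at 65.6 mm, against 65.5 mm predicted. The knob showed about 2 px short of the fully closed position, so the keeper is at roughly 0.053 m or more.
  - The force on the tool is about 0, and the jar and stirrer look unmoved.
- **Disagreement:** the scene camera placed the guide about 2 mm lower than the top camera did, which is within the stated calibration and caused no trouble.

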